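Weigh two pigment jars and clamp the fuller one in the shaker

TASK

The two red pigment jars look alike, but one is fuller: set one gently on each pan of the green balance, let go, and see which side drops. Then stand that heavier jar in the bay of the bench shaker and push the sliding jaw by its upright tab until the jar is held firmly between the jaw and the V-shaped back stop, wherever the stop happens to be set - it is glass, so clamp it slowly, by feel, and do not crush it. Leave the lighter jar standing on its pan and do not disturb the other things on the bench.

Things in the scene. Friction and masses are not known exactly. Their poses are not given: they have to be found in the camera images.
- jar_a: squat glass pigment jar, red body, pale label, black screw lid: 44 mm across, 59 mm tall (body to 45 mm, above it the lid, 40 mm across), 0.07 to 0.18 kg, upright on the bench. Origin: centre of its underside; z up. Both jars look exactly alike; only weighing tells which is the fuller.
- jar_b: squat glass pigment jar, red body, pale label, black screw lid: 44 mm across, 59 mm tall (body to 45 mm, above it the lid, 40 mm across), 0.07 to 0.18 kg, upright on the bench. Origin: centre of its underside; z up. Both jars look exactly alike; only weighing tells which is the fuller.
- balance: green two-pan balance, base 88 x 236 mm, fixed to the bench. Origin: centre of its underside; z up, its y axis runs along the beam, with the left pan at y = +90 mm and the right pan at y = -90 mm.
- pan_left: round aluminium pan, 82 mm across, on the balance's +y arm. Origin: centre of its underside; a jar stands 3 mm above it, inside a rim 7.5 mm above it (flat part 72 mm across). It stays level, 88 mm above the bench when the beam is level, and moves 9 mm up or down. It gives way under 1 to 2 N; at its lower stop it is rigid and takes at most 15 N.
- pan_right: the same pan on the balance's -y arm.
- beam (a joint): angle of the balance beam: 0 level and empty, +0.1 when the left (+y) pan is fully down, -0.1 when the right (-y) pan is fully down; any real difference between the jars brings it to a stop within a second of letting go.
- shaker: grey bench shaker, 200 x 116 mm, fixed to the bench; level deck with rubber mat 60 mm above the bench. Origin: centre of its underside; z up, x points from the sliding jaw to the back stop (away from the robot, within 0.25 rad). The back stop, dark steel with a rubber-faced V 40 mm high, stands across the deck on the +x side.
- bay (a point): point on the mat, in the open bay, straight above the shaker's origin: a jar lowered here is clear of jaw and stop, nothing on the +y and -y sides, and slides on the mat when pushed. The stop is screwed down anywhere in a 18 mm range and its setting is not reported: a jar pushed home into its V has its centre 10 to 28 mm on +x of this point.
- jaw: black sliding jaw, flat rubber face 44 mm wide. Origin: lower middle of its face, 0.5 mm above the deck; axes as the shaker's. Slides along the shaker's x only: starts 50 to 60 mm on -x of the bay point, ends 15 mm on +x. A brake drags with 6 N and holds it where left: force on the jar = push less 6 N. 5 to 15 N on the jar is a firm grip, over 25 N cracks it; push at 20 mm/s or less.
- jaw_tab (a point): top middle of the back (-x) face of the jaw's upright tab with a red cap, 72 mm above the jaw's origin and 20 mm behind its face. The tab is 36 mm wide, 8 mm thick and stands free from 40 mm above the jaw's origin to its top; push on its back face, towards the shaker's +x.
- dropper_bottle: brown dropper bottle, 32 mm across, 102 mm tall; a bystander. Origin: centre of its underside.
- blue_jar: blue pigment jar with a white lid, 48 mm across, 65 mm tall; a bystander. Origin: centre of its underside.
- press_weight: turned metal press weight, 50 mm across, 55 mm tall; a bystander. Origin: centre of its underside.
There are look-alikes about, which are no part of the job. Leave any pink or purple look-alike of the jar_b alone.

How it is judged (in metres and radians):
On the way, in this order (a step that is already met when the one before it is completed fails the run):
1. both jars stand on opposite pans, let go, and the beam has tipped to the heavier one (((horizontal distance between jar_a and pan_left below 0.022 m and z of jar_a in the frame of pan_left below 0.008 m and angle between each of jar_a, jar_b's own z axis and vertical below 0.1 rad and horizontal distance between jar_b and pan_right below 0.022 m and z of jar_b in the frame of pan_right below 0.008 m and value of joint beam above 0.04 rad) or (horizontal distance between jar_a and pan_right below 0.022 m and z of jar_a in the frame of pan_right below 0.008 m and angle between each of jar_a, jar_b's own z axis and vertical below 0.1 rad and horizontal distance between jar_b and pan_left below 0.022 m and z of jar_b in the frame of pan_left below 0.008 m and value of joint beam below -0.04 rad)) and contact force between the fingers and jar_a below 0.1 N and contact force between the fingers and jar_b below 0.1 N), for 0.3 s.
2. the heavier jar stands upright on the deck in the shaker's bay, let go (x of jar_a in the frame of shaker between -0.02 and 0.034 m and y of jar_a in the frame of shaker between -0.014 and 0.014 m and z of jar_a in the frame of shaker between 0.055 and 0.064 m and angle between jar_a's own z axis and vertical below 0.08 rad and contact force between the fingers and jar_a below 0.1 N), for 0.2 s.
At the end, for the whole second after the job is handed in: Heavier jar upright (0.08 rad), at rest on the shaker's deck, centre x -20 to +34 mm and y within 14 mm in the shaker's frame, held by the jaw with over 3 N; lighter jar upright, at rest on one pan within 22 mm of its middle, beam tipped over 0.04 rad to that side; nothing held (x of jar_a in the frame of shaker between -0.02 and 0.034 m and y of jar_a in the frame of shaker between -0.014 and 0.014 m and z of jar_a in the frame of shaker between 0.055 and 0.064 m and angle between jar_a's own z axis and vertical below 0.08 rad and contact force between jaw and jar_a above 3 N and linear speed of jar_a below 0.01 m/s and velocity of joint beam between -0.1 and 0.1 rad/s and linear speed of jar_b below 0.02 m/s and ((horizontal distance between jar_b and pan_left below 0.022 m and z of jar_b in the frame of pan_left below 0.008 m and angle between jar_b's own z axis and vertical below 0.1 rad and value of joint beam above 0.04 rad) or (horizontal distance between jar_b and pan_right below 0.022 m and z of jar_b in the frame of pan_right below 0.008 m and angle between jar_b's own z axis and vertical below 0.1 rad and value of joint beam below -0.04 rad))); the robot touches nothing.
It fails at once if the glass is crushed: the jaw presses a jar with more than 25 N (contact force between jaw and jar_a above 25 N or contact force between jaw and jar_b above 25 N).
It fails at once if a jar is dropped: it moves faster than 0.35 m/s with no finger on it ((contact force between the fingers and jar_a below 0.05 N and linear speed of jar_a above 0.35 m/s) or (contact force between the fingers and jar_b below 0.05 N and linear speed of jar_b above 0.35 m/s)).
It fails at once if a jar is tipped by more than 0.5 rad (angle between any of jar_a, jar_b's own z axis and vertical above 0.5 rad).
It fails at once if a pan is loaded with more than 15 N (contact force between any of pan_left, pan_right and anything else above 15 N).
It fails at once if a bystander (dropper bottle, blue jar, press weight) is moved more than 30 mm (distance of any of dropper_bottle, blue_jar, press_weight from where it was at the start of the episode above 0.03 m).
It also fails if it takes over 72 s, if anything falls off the work surface, if the arm or the gripper's body presses on something with over 40 N, if the wrist force passes 120 N, or if a joint passes its speed limit or range.

ROBOT

A 6-joint arm with a two-finger parallel gripper is mounted at the origin on a cart in front of the work surface, level with it; the furniture and walls round the work are solid. World frame = base frame: x ahead of the robot, y to its left, z up, the work surface at z = 0. Lengths are in m, angles in degrees, forces in N, time in s.
With the tool pointing down it reaches from about 0.25 to 0.8 m from the base axis. Payload 8.5 kg.
Tool frame: the origin (TCP) lies between the finger pads; the fingertips stand 8 mm ahead of it and the grasp point (between the pads) lies 11 mm behind it; z points along the fingers, y is the line along which they close (so a half turn about z gives the same grasp; the last joint's range is limited). The gripper opens to 85 mm and grips with 20 to 120 N. Pads are 22 mm wide; open, the fingers measure 114 mm over their backs; the gripper's body (76 mm by 85 mm) begins 54 mm behind the grasp point. The pads swing forward as they close: fully open they stand 13 mm farther back than shut.
Start: joints at [75.401, 13.648, -0.773, 75.585, 0, 90], TCP at [0.132, 0.508, 0.239] pointing down, gripper open.
Joint ranges: [-152.45, 152.45], [-59.26, 108.67], [-65.41, 83.53], [-104.44, 129.93], [-82.83, 76.93], [-180, 180]. Speed limits (degrees/s): [127.2, 127.2, 159.86, 180, 180, 180].

INTERFACE

Orientations are given as a 3x3 rotation matrix whose columns are the frame's x, y, z axes.
In Python, from rig import bot, eyes gives the robot as it stands.
- The arm moves only by the tool drive_tool, never from a script. Its argument "commands" is a list of rows, each a list of 5 numbers: the shift along the tool's x, y, z scaled (see below), then the turn about the tool's z scaled (see below), then the closure, from 0 (fully open) to 1 (shut). In form: [[dx, dy, dz, spin, grip], ...]. A call has exactly 10 rows; each row shifts and turns the commanded pose from where the row before left it, along the tool's axes as they then stand; what a row does not reach is not made up. The controller multiplies each number of a shift by 0.2 m and each number of a turn by 360 degrees. A row lasts 1/8 s, in which the tool goes at most 62.5 mm and 10.7 degrees, less where a joint would pass 70% of its speed; a pose out of reach is approached as far as the arm can. A call with a number of a shift or a turn outside -1 to 1 is refused whole. A call with a gripper value outside its range is refused whole. The fingers move at their own pace and stop on an object; "squeeze" is the grip in N (left out, the last holds). Time passes only in rows, so rows that do not move let the fingers close, or fill a call up. It gives the time, the measured TCP pose, the force, the opening and the grip force at its end, in the units of the state.
- bot.observe(): the state, without advancing time (a new reading comes with each control period).
- eyes.camera(name): name is "side" or "top"; returns a dict with "color" (420x560x3 uint8, blue, green, red), "depth" (420x560 float32, m along the optical axis (not along the pixel's ray), 0 where there is no reading), "fx", "fy", "cx", "cy" (pixels), "extrinsics" (4x4, takes a point from camera to world coordinates). Camera axes: x right, y down, z forward; pixel columns grow to the right and rows downward; lengths in m; the calibration is good to about 2 mm. A picture is of the moment at which its call begins.
- bot.close_job(): hands the job in; it is judged then, once.
The state is a dict: "time": time; "qpos": joint angles; "joint_vel": joint speeds; "joint_torque": joint torques, N m; "tool_pos": TCP position; "tcp_rot": TCP orientation; "force": force on the tool from outside, world axes, zero at the start; "moment": the same for the moment, N m; "finger_gap": finger opening in m; "gripper_force": force on a finger pad.
Only numpy, scipy, OpenCV 4.12 (cv2) and the standard library are available. Lean on these libraries where they do the work, as an engineer would, in place of code of your own. Each camera call takes 0.05 s, during which the arm holds its last target. There are 200 camera calls.

## Working session

There is one attempt and no reset: what is moved stays moved. The work goes in short steps, Python scripts to look and compute and a tool call to move; the robot and the scene stay as the last step left them, time stands still between calls to the robot, and variables do not carry over. Pictures are saved under pics/ and viewed, at most 10 in all, crops included, and the job is handed in when it is done.

Besides the shell and the picture viewer there is one more tool, called after "Request:" as name(argument=value, ...), one argument or row to a line, values as JSON. drive_tool: Moves the arm, as the interface text tells. Shifts and turns lie within -1 to 1; 1 stands for 0.2 m of shift or 360 degrees of turn. Its arguments: {"type":"object","properties":{"commands":{"type":"array"},"squeeze":{"type":"number"}},"required":["commands"]}

```bash
mkdir -p pics; ls; python3 - <<'E'
from rig import bot, eyes
import cv2,numpy as np
s=bot.observe(); print(s)
for n in("top","side"):
    c=eyes.camera(n); cv2.imwrite(f"pics/{n}0.png",c["color"]); np.savez(f"{n}0.npz",**c); print(n,c["fx"],c["cx"],c["cy"],c["extrinsics"].round(3).tolist())
E
```

```text
pics
{'time': 0.0, 'qpos': array([ 7.54022542e+01,  1.36811303e+01, -8.17145513e-01,  7.55841967e+01,
        1.27643425e-03,  8.99992432e+01]), 'joint_vel': array([ 0.00640433, -0.02468781, -0.00351583,  0.03682901, -0.07437884,
        0.04886096]), 'joint_torque': array([ 8.49759581e-04, -5.38775897e+01,  3.46437478e+01,  1.84513803e-02,
       -6.88719865e-05,  4.35960089e-05]), 'tool_pos': array([0.13220783, 0.50766196, 0.23867465]), 'tcp_rot': array([[-9.67722407e-01,  2.52018243e-01, -3.84336684e-04],
       [ 2.52018536e-01,  9.67721413e-01, -1.38733556e-03],
       [ 2.22969688e-05, -1.43941567e-03, -9.99998964e-01]]), 'force': array([-0.55510697,  0.76915714,  0.80813426]), 'moment': array([-0.00940991,  0.05620401, -0.01561456]), 'gripper_force': 0.0, 'finger_gap': 0.08541379364691663}
top 531.1244275885844 277.604051555864 204.04808569431563 [[0.009, -0.99, 0.138, 0.286], [-1.0, -0.006, 0.022, -0.021], [-0.021, -0.138, -0.99, 1.728], [0.0, 0.0, 0.0, 1.0]]
side 496.65714591186014 276.45184267782713 205.33147952206082 [[0.981, -0.113, 0.159, 0.315], [-0.194, -0.625, 0.756, -0.887], [0.014, -0.772, -0.635, 0.863], [0.0, 0.0, 0.0, 1.0]]
```

View pics/top0.png

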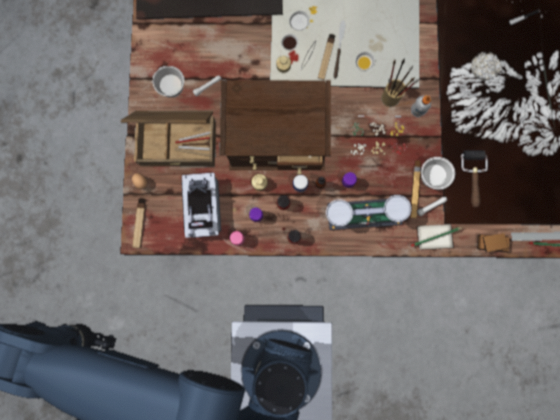

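View pics/side0.png

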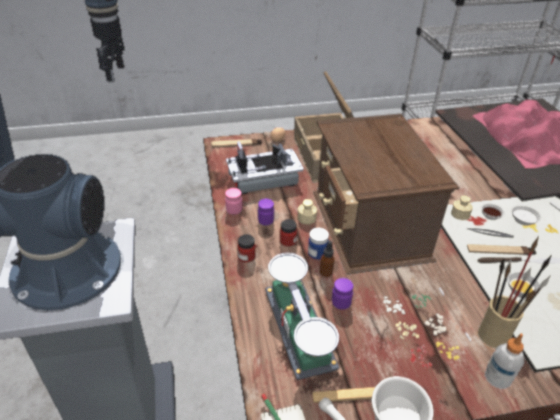

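Top view: the red jars with black lids are at about (284,202) and (294,237) in top, and (288,232) and (247,248) in side. Other things that could be mistaken for them:
- Purple jars at top (256,214) and (349,180).
- Pink jar at top (236,238).
- Dropper bottle at top (321,183), which also has a dark top.
- Blue jar at top (301,182).
- Press weight at top (259,181).

The balance is at top (369,211) and the shaker at top (200,205). I'll check the choice in one crop of both views.

```bash
cat > h.py <<'E'
import numpy as np,cv2
def load(n): return dict(np.load(n+".npz"))
def ray(c,u,v):
    E=c["extrinsics"]; d=E[:3,:3]@np.array([(u-c["cx"])/c["fx"],(v-c["cy"])/c["fy"],1]); return E[:3,3],d
def onz(c,u,v,z):
    o,d=ray(c,u,v); return o+d*(z-o[2])/d[2]
def pix(c,p):
    E=c["extrinsics"]; q=E[:3,:3].T@(np.array(p)-E[:3,3]); return c["cx"]+c["fx"]*q[0]/q[2], c["cy"]+c["fy"]*q[1]/q[2]
E
python3 - <<'E'
from h import *
t=load("top0");s=load("side0")
a=cv2.resize(t["color"][160:260,170:420],None,fx=3.2,fy=3,interpolation=cv2.INTER_CUBIC)
b=cv2.resize(s["color"][140:270,215:365],None,fx=3.0,fy=2.3,interpolation=cv2.INTER_CUBIC)
b=np.hstack([b,np.zeros((b.shape[0],800-b.shape[1],3),np.uint8)])
cv2.imwrite("pics/crop0.png",np.vstack([a,b])[:600])
for u,v in((284,202),(294,237)): print("lid",onz(t,u,v,.059).round(4))
for u,v in((288,226),(247,242)): print("side lid",onz(s,u,v,.059).round(4))
hsv=cv2.cvtColor(t["color"],cv2.COLOR_BGR2HSV)
for n in("top0","side0"):
    c=load(n);g=cv2.cvtColor(c["color"],cv2.COLOR_BGR2GRAY)
    h=cv2.cvtColor(c["color"],cv2.COLOR_BGR2HSV)
    if n=="top0":
        m=((g<60)*255).astype(np.uint8); m[:150]=0;m[262:]=0
        k,l,st,ce=cv2.connectedComponentsWithStats(m)
        for i in range(1,k):
            if st[i,4]>25 and 175<ce[i,0]<430: print("dark",ce[i].round(1),st[i],onz(c,*ce[i],.059).round(4))
    P=((h[...,1]<45)&(g>130)*1).astype(np.uint8)
    k,l,st,ce=cv2.connectedComponentsWithStats(P)
    for i in range(1,k):
        if 150<st[i,4]<4000: print(n,"pale",ce[i].round(1),st[i],onz(c,*ce[i],.095).round(4))
E
```

```text
lid [ 0.5255 -0.004   0.059 ]
lid [ 0.4145 -0.0362  0.059 ]
side lid [ 0.5283 -0.0128  0.059 ]
side lid [ 0.4222 -0.0504  0.059 ]
dark [200.  162.4] [180 150  35  17 164] [0.6527 0.2673 0.059 ]
dark [284.8 162.8] [254 150  76  21 581] [ 0.6526 -0.0057  0.059 ]
dark [239.3 161. ] [227 155  26  14 285] [0.658  0.1405 0.059 ]
dark [421.4 159.4] [418 156   9  10  37] [ 0.6656 -0.4416  0.059 ]
dark [301.6 192.5] [270 177  57  33 535] [ 0.5563 -0.0597  0.059 ]
dark [223.9 188.3] [217 179  22  19 224] [0.5686 0.1882 0.059 ]
dark [270.1 185.4] [264 179  12  12  80] [0.5786 0.0407 0.059 ]
dark [352.4 184.7] [332 178  37  12 221] [ 0.5822 -0.2211  0.059 ]
dark [199.5 199.9] [188 185  23  29 476] [0.5308 0.2654 0.059 ]
dark [355.5 194.7] [341 193  31   4  52] [ 0.5502 -0.2307  0.059 ]
dark [381.1 195. ] [373 193  18   6  52] [ 0.5497 -0.3114  0.059 ]
dark [253.9 194.8] [246 194  16   3  37] [0.5482 0.0919 0.059 ]
dark [299.3 207.1] [296 204   7   7  35] [ 0.5095 -0.0525  0.059 ]
dark [266.5 217.5] [254 212  22  10 116] [0.4756 0.051  0.059 ]
dark [367.4 223.1] [346 215  46  14 267] [ 0.4599 -0.
[... 2240 characters left out ...]
0.5812 -0.0937  0.095 ]
side0 pale [287.1 267.4] [ 267  252   41   31 1021] [ 0.489  -0.1797  0.095 ]
side0 pale [313.1 329.8] [ 290  285   49   71 1744] [ 0.5033 -0.3443  0.095 ]
side0 pale [436.2 324.6] [425 314  21  21 199] [ 0.7359 -0.3757  0.095 ]
side0 pale [ 22.  385.6] [   0  337   62   83 3378] [-0.0051 -0.3637  0.095 ]
side0 pale [508.9 357.7] [493 343  30  30 458] [ 0.8324 -0.4671  0.095 ]
side0 pale [502.9 381.3] [487 373  29  16 205] [ 0.7968 -0.5075  0.095 ]
side0 pale [400.9 400.1] [ 371  376   63   44 2245] [ 0.6112 -0.5071  0.095 ]
side0 pale [330.4 409. ] [319 398  26  22 270] [ 0.4921 -0.5003  0.095 ]
side0 pale [290.7 412.8] [275 404  31  16 351] [ 0.4273 -0.4945  0.095 ]
```

View pics/crop0.png

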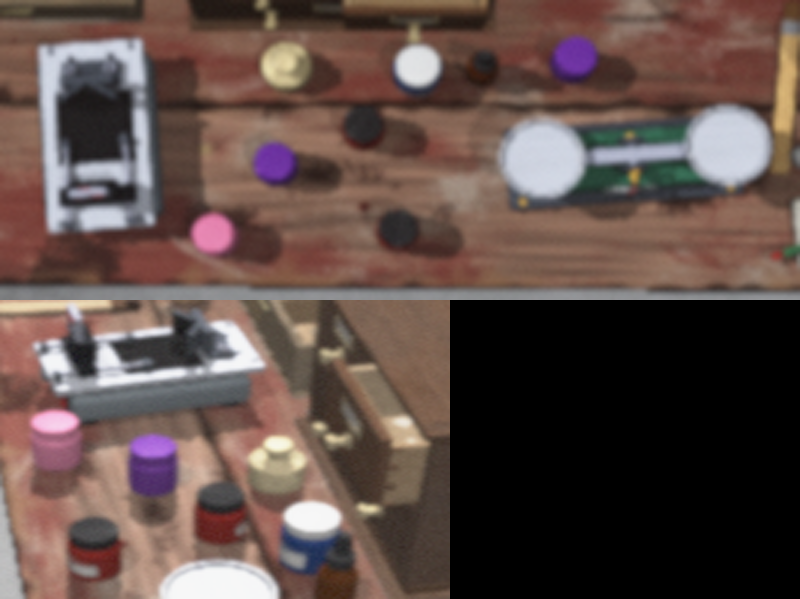

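The crop confirms the choice. The two red-bodied, black-lidded jars are at top (283.4,201.3) and (294.7,236), and the pans at (339.7,212.7) and (397.2,208.3). I'll refine these with depth and sub-pixel edges.

```bash
cat >> h.py <<'E'
def cloud(c):
    D=c["depth"].astype(float); v,u=np.mgrid[:D.shape[0],:D.shape[1]]
    P=np.stack([(u-c["cx"])/c["fx"]*D,(v-c["cy"])/c["fy"]*D,D],-1)
    E=c["extrinsics"]; W=P@E[:3,:3].T+E[:3,3]; W[D==0]=np.nan; return W
E
python3 - <<'E'
from h import *
G={"far":(.527,-.006),"near":(.416,-.04),"panL":(.488,-.177),"panR":(.50,-.36)}
for n in("top0","side0"):
    W=cloud(load(n)); 
    for k,(x,y) in G.items():
        r=.055 if k[0]=="p" else .032
        d=np.hypot(W[...,0]-x,W[...,1]-y)
        zz=(.083,.106) if k[0]=="p" else (.052,.068)
        m=(d<r)&(W[...,2]>zz[0])&(W[...,2]<zz[1])
        p=W[m]; c,rad=cv2.minEnclosingCircle(p[:,:2].astype(np.float32)) if len(p) else (0,0)
        print(n,k,len(p),np.median(p,0).round(4),p.mean(0).round(4),np.round(c,4),round(rad,4))
    # shaker deck
    x,y,z=W[...,0],W[...,1],W[...,2]
    m=(x>.38)&(x<.65)&(y>.17)&(y<.36)&(z>.045)&(z<.068); 
    p=W[m][:,:2].astype(np.float32); r=cv2.minAreaRect(p); print(n,"deck",len(p),r,np.percentile(W[m][:,2],[10,50,90]).round(4))
    # silhouettes: tall things on shaker
    m=(x>.38)&(x<.65)&(y>.17)&(y<.36)&(z>.085)
    k,l,st,ce=cv2.connectedComponentsWithStats(m.astype(np.uint8))
    for i in range(1,k):
        if st[i,4]>3: q=W[l==i]; print("tall",st[i],ce[i].round(1),np.min(q,0).round(3),np.max(q,0).round(3),np.median(q,0).round(4))
E
python3 - <<'E'
import cv2
a=cv2.imread("pics/top0.png")[165:245,165:235];b=cv2.imread("pics/side0.png")[130:200,215:310]
a=cv2.resize(a,(400,457),interpolation=2);b=cv2.resize(b,(400,295),interpolation=2);import numpy as np
o=np.zeros((457,800,3),np.uint8);o[:,:400]=a;o[:295,400:]=b;cv2.imwrite("pics/shk.png",o)
E
```

```text
top0 far 127 [ 0.5279 -0.0008  0.0592] [ 5.272e-01 -4.000e-04  5.940e-02] [ 5.27e-01 -2.00e-04] 0.0203
top0 near 126 [ 0.4175 -0.0361  0.0595] [ 0.4171 -0.0358  0.0596] [ 0.4177 -0.0361] 0.0203
top0 panL 549 [ 0.4876 -0.1748  0.0914] [ 0.4879 -0.1749  0.0919] [ 0.4869 -0.1825] 0.0491
top0 panR 544 [ 0.5016 -0.3541  0.0917] [ 0.5025 -0.3539  0.0917] [ 0.5036 -0.3501] 0.0444
top0 deck 1648 ((0.5307677388191223, 0.2611478567123413), (0.18066143989562988, 0.2383425235748291), 89.94661712646484) [0.0541 0.0603 0.0654]
tall [219 151   5   5  23] [220.9 153.2] [0.636 0.171 0.224] [0.649 0.183 0.236] [0.6421 0.1779 0.2311]
tall [188 185  19  10 122] [196.7 188.8] [0.543 0.239 0.086] [0.573 0.297 0.11 ] [0.5616 0.269  0.0989]
tall [191 220  17   8 102] [198.8 223.2] [0.439 0.235 0.086] [0.463 0.282 0.139] [0.4493 0.2558 0.1072]
side0 far 173 [ 0.5304 -0.0083  0.0583] [ 0.5301 -0.0081  0.0579] [ 0.5302 -0.0051] 0.0237
side0 near 189 [ 0.4209 -0.0448  0.0584] [ 0.4207 -0.0438  0.0581] [ 0.4219 -0.0416] 0.0214
side0 panL 898 [ 0.4906 -0.1775  0.0914] [ 0.4906 -0.1776  0.0918] [ 0.4903 -0.1773] 0.0428
side0 panR 1326 [ 0.5058 -0.3577  0.0916] [ 0.5058 -0.3573  0.0918] [ 0.5047 -0.3578] 0.0417
side0 deck 1327 ((0.5365129113197327, 0.26958760619163513), (0.24597492814064026, 0.1305253952741623), 7.519469261169434) [0.0539 0.0589 0.0638]
tall [317 121   5   4  12] [318.6 121.9] [0.638 0.17  0.223] [0.65  0.179 0.232] [0.6426 0.1739 0.2298]
tall [237 142  11  23 140] [241.3 153.8] [0.443 0.227 0.085] [0.466 0.276 0.135] [0.4507 0.2399 0.1029]
tall [272 144  15  17 140] [279.2 151. ] [0.546 0.231 0.085] [0.577 0.291 0.103] [0.5611 0.2583 0.0973]
```

View pics/shk.png

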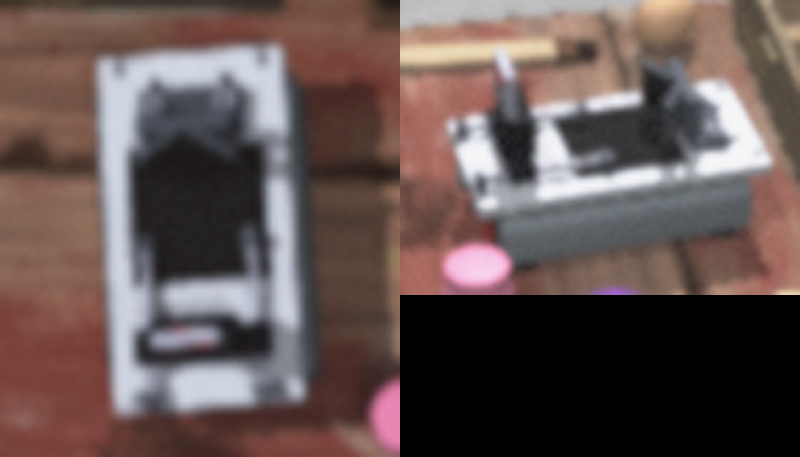

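The shaker crop shows the white deck with corners at about (182,174), (215,172), (218,235) and (185,238) in top. The dark V stop is at the +x end and the jaw with its red-capped tab is near (198,223). I'll fit the deck frame and start moving towards the near jar.

```bash
python3 - <<'E'
from h import *
t=load("top0");s=load("side0")
C=[onz(t,*p,.059)[:2] for p in((182,174.1),(214.9,172.35),(218.4,235.35),(185.1,237.6))]
C=np.array(C); print(C.round(4).tolist(), "ctr",C.mean(0).round(4))
ax=(C[0]+C[1]-C[2]-C[3])/2; print("len",np.hypot(*ax),"yaw",np.degrees(np.arctan2(ax[1],ax[0])), "w",np.linalg.norm(C[0]-C[1]))
# side crop corners scale 400/95=4.21
S=[(447,122),(720,80),(772,162),(490,212)]
S=np.array([onz(s,215+(u-400)/4.2105,130+v/4.214,.059)[:2] for u,v in S]); print(S.round(4).tolist(),"ctr",S.mean(0).round(4))
ax=(S[1]+S[2]-S[0]-S[3])/2; print("len",np.hypot(*ax),"yaw",np.degrees(np.arctan2(ax[1],ax[0])),"w",np.linalg.norm(S[1]-S[2]))
# mat/white symmetric mask in depth
for n in("top0","side0"):
    c=load(n);W=cloud(c);g=cv2.cvtColor(c["color"],cv2.COLOR_BGR2GRAY)
    m=(abs(W[...,0]-.53)<.14)&(abs(W[...,1]-.265)<.09)&(abs(W[...,2]-.06)<.012)&(g>125)
    p=W[m][:,:2].astype(np.float32); print(n,cv2.minAreaRect(p))
    # red cap
    h=cv2.cvtColor(c["color"],cv2.COLOR_BGR2HSV)
    m=(abs(W[...,0]-.45)<.03)&(abs(W[...,1]-.26)<.05)&(W[...,2]>.118)
    print("tabtop",m.sum(),W[m].mean(0).round(4) if m.any() else 0, np.argwhere(m).mean(0)[::-1] if m.any() else 0)
    if m.any(): print(onz(c,*np.argwhere(m).mean(0)[::-1],.1325).round(4))
E
```

```text
[[0.6142, 0.3242], [0.6204, 0.2184], [0.4181, 0.2023], [0.4102, 0.3075]] ctr [0.5157 0.2631]
len 0.2038139471947072 yaw 4.618290253706695 w 0.10597524704512191
[[0.4148, 0.3004], [0.6093, 0.3192], [0.6219, 0.2159], [0.4299, 0.1935]] ctr [0.519  0.2572]
len 0.1943620770851138 yaw 6.066419969536429 w 0.10407457116946
top0 ((0.5149660110473633, 0.2663692831993103), (0.19980286061763763, 0.10697247833013535), 4.758012294769287)
tabtop 41 [0.4457 0.2588 0.1304] [196.92682927 224.24390244]
[0.4455 0.2584 0.1325]
side0 ((0.5181659460067749, 0.2603459656238556), (0.2027069479227066, 0.11079856008291245), 4.465545177459717)
tabtop 42 [0.4482 0.249  0.1286] [239.4047619  146.92857143]
[0.4475 0.2429 0.1325]
```

Request:
drive_tool(
  commands=[
    [0, -0.25, 0, -0.0203, 0],
    [0, -0.3, 0, -0.0203, 0],
    [0, -0.3, 0, 0, 0],
    [0, -0.3, 0, 0, 0],
    [-0.2, -0.3, 0, 0, 0],
    [-0.25, -0.3, 0, 0, 0],
    [-0.25, -0.3, 0, 0, 0],
    [-0.25, -0.3, 0, 0, 0],
    [-0.25, -0.3, 0.1, 0, 0],
    [0, 0, 0, 0, 0],
  ],
)

```text
time: 1.35
tool_pos: [0.2886, 0.0611, 0.2233]
tcp_rot: [[-1.0, 0.01, -0.001], [0.01, 1.0, -0.001], [0.001, -0.001, -1.0]]
force: [-0.7, 0.2, -0.1]
finger_gap: 0.0854
gripper_force: 0.0
```

Request:
drive_tool(
  commands=[
    [-0.22, -0.17, 0.1, 0, 0],
    [-0.22, -0.17, 0.1, 0, 0],
    [-0.215, -0.16, 0.15, 0, 0],
    [0, 0, 0.25, 0, 0],
    [0, 0, 0.15, 0, 0],
    [0, 0, 0, 0, 0],
    [0, 0, 0, 0, 0],
    [0, 0, 0, 0, 0],
    [0, 0, 0, 0, 0],
    [0, 0, 0, 0, 0],
  ],
)

```text
time: 2.6
tool_pos: [0.4186, -0.0352, 0.0747]
tcp_rot: [[-1.0, -0.0, 0.001], [-0.0, 1.0, -0.0], [-0.001, -0.0, -1.0]]
force: [0.7, 0.2, 0.7]
finger_gap: 0.0853
gripper_force: 0.0
```

Request:
drive_tool(
  commands=[
    [0, -0.02, 0.13, 0, 0],
    [0, 0, 0.13, 0, 0],
    [0, 0, 0, 0, 0.3],
    [0, 0, 0, 0, 0.4],
    [0, 0, 0, 0, 0.5],
    [0, 0, 0, 0, 0.6],
    [0, 0, 0, 0, 0.7],
    [0, 0, 0, 0, 0.7],
    [0, 0, 0, 0, 0.7],
    [0, 0, 0, 0, 0.7],
  ],
  squeeze=30,
)

```text
time: 3.85
tool_pos: [0.419, -0.0393, 0.0233]
tcp_rot: [[-1.0, -0.0, 0.002], [-0.0, 1.0, -0.0], [-0.002, -0.0, -1.0]]
force: [-1.4, 0.0, 7.6]
finger_gap: 0.043
gripper_force: 29.8
```

Request:
drive_tool(
  commands=[
    [0, 0, -0.05, 0, 0.7],
    [0, 0, -0.2, 0, 0.7],
    [0, 0, -0.25, 0, 0.7],
    [-0.04, -0.15, -0.2, 0, 0.7],
    [-0.08, -0.28, 0, 0, 0.7],
    [-0.08, -0.28, 0, 0, 0.7],
    [-0.08, -0.28, 0, 0, 0.7],
    [-0.08, -0.28, 0, 0, 0.7],
    [-0.06, -0.2, 0, 0, 0.7],
    [-0.0025, -0.115, 0, 0, 0.7],
  ],
)

```text
time: 5.1
tool_pos: [0.503, -0.358, 0.1624]
tcp_rot: [[-1.0, 0.001, 0.0], [0.001, 1.0, -0.0], [-0.0, -0.0, -1.0]]
force: [-0.0, -0.5, -1.6]
finger_gap: 0.0433
gripper_force: 31.2
```

```bash
python3 - <<'E'
from rig import bot, eyes
from h import *
s=bot.observe();print(s["time"],s["tool_pos"].round(4),s["force"],s["finger_gap"])
o=[]
for n in("top","side"):
    c=eyes.camera(n); np.savez(n+"1.npz",**c)
    W=cloud(c); u,v=pix(c,s["tool_pos"]); print(n,u,v)
    h=cv2.cvtColor(c["color"],cv2.COLOR_BGR2HSV)
    u,v=int(u),int(v); x0=max(0,min(u-60,440));y0=max(0,min(v-60,300))
    o.append(cv2.resize(c["color"][y0:y0+120,x0:x0+120],(400,400),interpolation=2)); print(x0,y0)
cv2.imwrite("pics/hold1.png",np.hstack(o))
E
```

```text
5.1 [ 0.503  -0.358   0.1624] [-0.00877039 -0.50804252 -1.60489575] 0.04333179861997058
top 403.18885756632517 205.2212589346754
343 145
side 317.2042542787814 312.7049908910826
257 252
```

View pics/hold1.png

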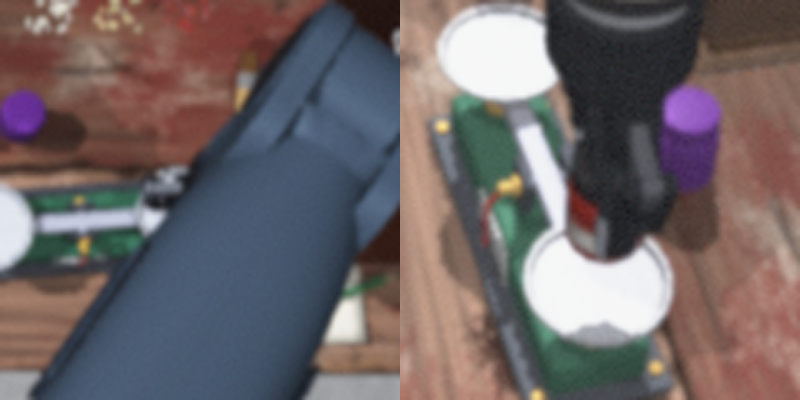

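The jar is held above the right pan, whose centre is at about side pixel (316,337), and it looks centred. I'll lower it gently.

Request:
drive_tool(
  commands=[
    [-0.005, 0.01, 0.1, 0, 0.7],
    [0, 0, 0.07, 0, 0.7],
    [0, 0, 0.03, 0, 0.7],
    [0, 0, 0.02, 0, 0.7],
    [0, 0, 0.015, 0, 0.7],
    [0, 0, 0.01, 0, 0.7],
    [0, 0, 0.01, 0, 0.7],
    [0, 0, 0.005, 0, 0.7],
    [0, 0, 0, 0, 0.7],
    [0, 0, 0, 0, 0.7],
  ],
)

```text
time: 6.45
tool_pos: [0.5039, -0.3542, 0.1103]
tcp_rot: [[-1.0, -0.0, 0.0], [-0.0, 1.0, -0.0], [-0.0, -0.0, -1.0]]
force: [0.3, 0.1, -1.6]
finger_gap: 0.0431
gripper_force: 31.2
```

Request:
drive_tool(
  commands=[
    [0, 0, 0.005, 0, 0.7],
    [0, 0, 0.005, 0, 0.7],
    [0, 0, 0.005, 0, 0.7],
    [0, 0, 0.005, 0, 0.7],
    [0, 0, 0, 0, 0.7],
    [0, 0, 0, 0, 0.7],
    [0, 0, 0, 0, 0.7],
    [0, 0, 0, 0, 0.7],
    [0, 0, 0, 0, 0.7],
    [0, 0, 0, 0, 0.7],
  ],
)

```text
time: 7.7
tool_pos: [0.5039, -0.3542, 0.1062]
tcp_rot: [[-1.0, -0.0, -0.0], [-0.0, 1.0, -0.0], [0.0, -0.0, -1.0]]
force: [-1.0, -0.1, -1.6]
finger_gap: 0.0433
gripper_force: 31.2
```

```bash
python3 - <<'E'
from rig import bot, eyes
from h import *
for n in("side",):
    c=eyes.camera(n); W=cloud(c)
    x,y,z=W[...,0],W[...,1],W[...,2]; g=cv2.cvtColor(c["color"],cv2.COLOR_BGR2GRAY)
    for nm,(a,b) in {"L":(.4905,-.1775),"R":(.5058,-.3577)}.items():
        m=(np.hypot(x-a,y-b)<.04)&(g>150)&(abs(z-.09)<.03); print(nm,m.sum(),np.nanmedian(z[m]).round(4),np.nanpercentile(z[m],[10,90]).round(4))
print(bot.observe()["force"],bot.observe()["tool_pos"])
E
```

```text
L 685 0.0994 [0.0974 0.1021]
R 532 0.0834 [0.0815 0.0874]
[-0.28872953 -0.01606073 -1.44020193] [ 0.5039023  -0.35417444  0.10626519]
```

Request:
drive_tool(
  commands=[
    [0, 0, 0.004, 0, 0.7],
    [0, 0, 0, 0, 0.4],
    [0, 0, 0, 0, 0.2],
    [0, 0, 0, 0, 0.1],
    [0, 0, 0, 0, 0],
    [0, 0, -0.1, 0, 0],
    [0, 0, -0.2, 0, 0],
    [0, 0.2, -0.15, 0, 0],
    [0, 0.3, 0, 0, 0],
    [0, 0.3, 0, 0, 0],
  ],
)

```text
time: 9.0
tool_pos: [0.5039, -0.1929, 0.1959]
tcp_rot: [[-1.0, 0.001, 0.001], [0.001, 1.0, -0.0], [-0.001, -0.0, -1.0]]
force: [0.9, -0.1, 0.1]
finger_gap: 0.0854
gripper_force: 0.0
```

```bash
python3 - <<'E'
from rig import bot, eyes
from h import *
for n in("side","top"):
    c=eyes.camera(n); W=cloud(c); np.savez(n+"2.npz",**c)
    x,y,z=W[...,0],W[...,1],W[...,2]
    m=(np.hypot(x-.504,y+.356)<.035)&(abs(z-.141)<.006)
    p=W[m]; print(n,m.sum(),p.mean(0).round(4),np.round(cv2.minEnclosingCircle(p[:,:2].astype(np.float32)),4) if 0 else cv2.minEnclosingCircle(p[:,:2].astype(np.float32)))
print(bot.observe()["force"],bot.observe()["tool_pos"],bot.observe()["finger_gap"])
E
```

```text
side 354 [ 0.505  -0.3581  0.1404] ((0.5046774744987488, -0.35665571689605713), 0.02098817192018032)
top 135 [ 0.5023 -0.3509  0.1406] ((0.5026930570602417, -0.35098952054977417), 0.02067890763282776)
[-1.80637082 -0.75904387 -0.02578472] [ 0.5033209  -0.18950278  0.19593528] 0.08597259253305042
```

Request:
drive_tool(
  commands=[
    [-0.02, 0.3, 0, 0, 0],
    [-0.04, 0.3, 0, 0, 0],
    [-0.04, 0.27, 0.05, 0, 0],
    [-0.028, 0.065, 0.22, 0, 0],
    [0, 0, 0.25, 0, 0],
    [0, 0, 0.2, 0, 0],
    [0, 0, 0.1, 0, 0],
    [0, 0, 0, 0, 0],
    [0, 0, 0, 0, 0],
    [0, 0, 0, 0, 0],
  ],
)

```text
time: 10.35
tool_pos: [0.5303, -0.0073, 0.0326]
tcp_rot: [[-1.0, -0.0, 0.002], [-0.0, 1.0, -0.0], [-0.002, -0.0, -1.0]]
force: [0.8, 0.3, -0.5]
finger_gap: 0.0852
gripper_force: 0.0
```

Request:
drive_tool(
  commands=[
    [0.006, 0.024, 0.045, 0, 0.1],
    [0, 0, 0, 0, 0.3],
    [0, 0, 0, 0, 0.4],
    [0, 0, 0, 0, 0.5],
    [0, 0, 0, 0, 0.6],
    [0, 0, 0, 0, 0.7],
    [0, 0, -0.05, 0, 0.7],
    [0, 0, -0.2, 0, 0.7],
    [0, 0, -0.25, 0, 0.7],
    [0, -0.05, -0.2, 0, 0.7],
  ],
)

```text
time: 11.6
tool_pos: [0.5284, -0.0122, 0.1648]
tcp_rot: [[-1.0, -0.001, 0.001], [-0.001, 1.0, -0.0], [-0.001, -0.0, -1.0]]
force: [0.5, -0.1, -1.4]
finger_gap: 0.0433
gripper_force: 30.8
```

Request:
drive_tool(
  commands=[
    [0.04, -0.2, 0, 0, 0.7],
    [0.06, -0.25, 0, 0, 0.7],
    [0.06, -0.25, 0, 0, 0.7],
    [0.038, -0.12, 0, 0, 0.7],
    [0, 0, 0.1, 0, 0.7],
    [0, 0, 0.06, 0, 0.7],
    [0, 0, 0.03, 0, 0.7],
    [0, 0, 0.02, 0, 0.7],
    [0, 0, 0.01, 0, 0.7],
    [0, 0, 0, 0, 0.7],
  ],
)

```text
time: 12.85
tool_pos: [0.4889, -0.1761, 0.1186]
tcp_rot: [[-1.0, -0.001, 0.0], [-0.001, 1.0, -0.0], [-0.0, -0.0, -1.0]]
force: [-0.4, 0.2, -0.4]
finger_gap: 0.0433
gripper_force: 30.9
```

```bash
cat > pans.py <<'E'
from rig import bot, eyes
from h import *
c=eyes.camera("side"); W=cloud(c)
x,y,z=W[...,0],W[...,1],W[...,2]; g=cv2.cvtColor(c["color"],cv2.COLOR_BGR2GRAY)
for nm,(a,b) in {"L":(.4905,-.1775),"R":(.5058,-.3577)}.items():
    m=(np.hypot(x-a,y-b)<.038)&(g>150)&(abs(z-.09)<.03); print(nm,m.sum(),np.nanmedian(z[m]).round(4),np.nanpercentile(z[m],[10,90]).round(4))
    for h in (.141,.150,.159):
        m=(np.hypot(x-a,y-b)<.035)&(abs(z-h)<.0045); print("  lid",h,m.sum(),W[m].mean(0).round(4) if m.any() else 0)
s=bot.observe();print(s["time"],s["force"].round(2),s["tool_pos"].round(4))
E
python3 pans.py
```

```text
L 329 0.0962 [0.0942 0.0995]
  lid 0.141 38 [ 0.478  -0.1924  0.1405]
  lid 0.15 40 [ 0.4767 -0.175   0.1517]
  lid 0.159 29 [ 0.4772 -0.1782  0.1574]
R 539 0.0862 [0.0843 0.0885]
  lid 0.141 279 [ 0.5041 -0.3593  0.1433]
  lid 0.15 92 [ 0.5062 -0.3578  0.1461]
  lid 0.159 0 0
12.9 [-0.3   0.47  0.51] [ 0.4889 -0.1762  0.1187]
```

Pans are already moving. I'll bring them to about level, then release.

Request:
drive_tool(
  commands=[
    [0, 0, 0.007, 0, 0.7],
    [0, 0, 0.007, 0, 0.7],
    [0, 0, 0.006, 0, 0.7],
    [0, 0, 0, 0, 0.6],
    [0, 0, 0, 0, 0.4],
    [0, 0, 0, 0, 0.2],
    [0, 0, 0, 0, 0],
    [0, 0, 0, 0, 0],
    [0, 0, -0.03, 0, 0],
    [0, 0, -0.1, 0, 0],
  ],
)

```text
time: 14.15
tool_pos: [0.488, -0.1761, 0.1402]
tcp_rot: [[-1.0, -0.0, -0.002], [-0.0, 1.0, 0.001], [0.002, 0.001, -1.0]]
force: [-0.4, 0.6, 0.1]
finger_gap: 0.0851
gripper_force: 0.0
```

Request:
drive_tool(
  commands=[
    [0, 0, -0.2, 0, 0],
    [0, 0, -0.2, 0, 0],
    [0, 0, 0, 0, 0],
    [0, 0, 0, 0, 0],
    [0, 0, 0, 0, 0],
    [0, 0, 0, 0, 0],
    [0, 0, 0, 0, 0],
    [0, 0, 0, 0, 0],
    [0, 0, 0, 0, 0],
    [0, 0, 0, 0, 0],
  ],
)

```text
time: 15.4
tool_pos: [0.4887, -0.1763, 0.2204]
tcp_rot: [[-1.0, -0.0, 0.0], [-0.0, 1.0, -0.0], [-0.0, -0.0, -1.0]]
force: [0.1, -0.5, -0.3]
finger_gap: 0.0855
gripper_force: 0.0
```

```bash
python3 pans.py
```

```text
L 369 0.1001 [0.0981 0.1027]
  lid 0.141 89 [ 0.4884 -0.1925  0.1405]
  lid 0.15 61 [ 0.4872 -0.1925  0.1501]
  lid 0.159 233 [ 0.4907 -0.1803  0.1585]
R 569 0.0824 [0.0803 0.085 ]
  lid 0.141 342 [ 0.5051 -0.3577  0.1405]
  lid 0.15 0 0
  lid 0.159 0 0
15.45 [-0.16  0.64  0.2 ] [ 0.4886 -0.1763  0.2205]
```

The right pan has dropped, with its floor at 0.082 against 0.100 on the left, so the heavier jar is the one on the right pan. I'll go back for it.

Request:
drive_tool(
  commands=[
    [-0.01, -0.2, 0, 0, 0],
    [-0.02, -0.3, 0, 0, 0],
    [-0.03, -0.28, 0, 0, 0],
    [-0.015, -0.113, 0.05, 0, 0],
    [0, 0, 0.2, 0, 0],
    [0, 0, 0.2, 0, 0],
    [0, 0, 0.125, 0, 0],
    [0, 0, 0, 0, 0],
    [0, 0, 0, 0, 0.2],
    [0, 0, 0, 0, 0.3],
  ],
  squeeze=20,
)

```text
time: 16.7
tool_pos: [0.5044, -0.3552, 0.1069]
tcp_rot: [[-1.0, -0.001, 0.002], [-0.001, 1.0, -0.001], [-0.002, -0.001, -1.0]]
force: [0.4, -0.8, 0.4]
finger_gap: 0.0599
gripper_force: 0.0
```

Request:
drive_tool(
  commands=[
    [0, 0, 0, 0, 0.4],
    [0, 0, 0, 0, 0.45],
    [0, 0, -0.002, 0, 0.5],
    [0, 0, -0.003, 0, 0.55],
    [0, 0, -0.003, 0, 0.6],
    [0, 0, 0, 0, 0.7],
    [0, 0, 0, 0, 0.7],
    [0, 0, 0, 0, 0.7],
    [0, 0, -0.005, 0, 0.7],
    [0, 0, -0.005, 0, 0.7],
  ],
)

```text
time: 17.95
tool_pos: [0.5036, -0.3549, 0.109]
tcp_rot: [[-1.0, -0.0, -0.0], [-0.0, 1.0, 0.0], [0.0, 0.0, -1.0]]
force: [0.1, -0.5, -0.1]
finger_gap: 0.0434
gripper_force: 20.5
```

Request:
drive_tool(
  commands=[
    [0, 0, -0.012, 0, 0.7],
    [0, 0, -0.015, 0, 0.7],
    [0, 0, -0.015, 0, 0.7],
    [0, 0, -0.015, 0, 0.7],
    [0, 0, -0.02, 0, 0.7],
    [0, 0, -0.025, 0, 0.7],
    [0, 0, -0.05, 0, 0.7],
    [0, 0, -0.12, 0, 0.7],
    [0, 0, -0.16, 0, 0.7],
    [0, 0, -0.11, 0, 0.7],
  ],
  squeeze=30,
)

```text
time: 19.2
tool_pos: [0.504, -0.3551, 0.2196]
tcp_rot: [[-1.0, -0.0, 0.001], [-0.0, 1.0, -0.001], [-0.001, -0.001, -1.0]]
force: [-0.8, 0.1, -1.7]
finger_gap: 0.0433
gripper_force: 32.3
```

Request:
drive_tool(
  commands=[
    [0, 0.15, 0, 0, 0.7],
    [0, 0.25, 0, 0, 0.7],
    [0, 0.28, 0, 0, 0.7],
    [0, 0.28, 0, 0, 0.7],
    [0, 0.28, 0, 0, 0.7],
    [0, 0.28, 0, 0, 0.7],
    [-0.02, 0.28, 0, 0, 0.7],
    [-0.02, 0.28, 0, 0, 0.7],
    [-0.02, 0.28, 0, 0, 0.7],
    [-0.02, 0.25, 0, 0, 0.7],
  ],
)

```text
time: 20.45
tool_pos: [0.5195, 0.1692, 0.2182]
tcp_rot: [[-1.0, -0.001, 0.001], [-0.001, 1.0, 0.0], [-0.001, 0.0, -1.0]]
force: [0.8, -0.3, -1.2]
finger_gap: 0.043
gripper_force: 32.5
```

Request:
drive_tool(
  commands=[
    [-0.01, 0.24, 0, 0, 0.7],
    [0, 0.16, 0, 0, 0.7],
    [0, 0.067, 0, -0.0133, 0.7],
    [0, 0, 0.15, 0, 0.7],
    [0, 0, 0.2, 0, 0.7],
    [0, 0, 0.13, 0, 0.7],
    [0, 0, 0, 0, 0.7],
    [0, 0, 0, 0, 0.7],
    [0, 0, 0, 0, 0.7],
    [0, 0, 0, 0, 0.7],
  ],
)

```text
time: 21.7
tool_pos: [0.522, 0.2607, 0.1224]
tcp_rot: [[-0.996, -0.084, 0.001], [-0.084, 0.996, 0.001], [-0.002, 0.001, -1.0]]
force: [0.5, 0.6, -1.7]
finger_gap: 0.0431
gripper_force: 32.4
```

```bash
python3 - <<'E'
from rig import bot, eyes
from h import *
s=bot.observe();print(s["time"],s["tool_pos"].round(4),s["force"].round(2))
o=[]
for n,(x0,y0) in {"side":(205,85),"top":(150,145)}.items():
    c=eyes.camera(n); np.savez(n+"3.npz",**c); print(n,pix(c,s["tool_pos"]))
    o.append(cv2.resize(c["color"][y0:y0+110,x0:x0+110],(400,400),interpolation=2))
cv2.imwrite("pics/bay.png",np.hstack(o))
E
python3 pans.py
```

```text
21.7 [0.522  0.2607 0.1224] [ 0.53  0.65 -1.72]
side (np.float64(265.4316279639024), np.float64(144.02730240741548))
top (np.float64(197.50322746839257), np.float64(199.7246441102387))
L 348 0.0821 [0.0797 0.0846]
  lid 0.141 230 [ 0.491  -0.1802  0.1405]
  lid 0.15 0 0
  lid 0.159 0 0
R 1106 0.1001 [0.0983 0.1024]
  lid 0.141 0 0
  lid 0.15 0 0
  lid 0.159 0 0
21.85 [-0.47 -0.67 -1.61] [0.5216 0.2605 0.1218]
```

View pics/bay.png

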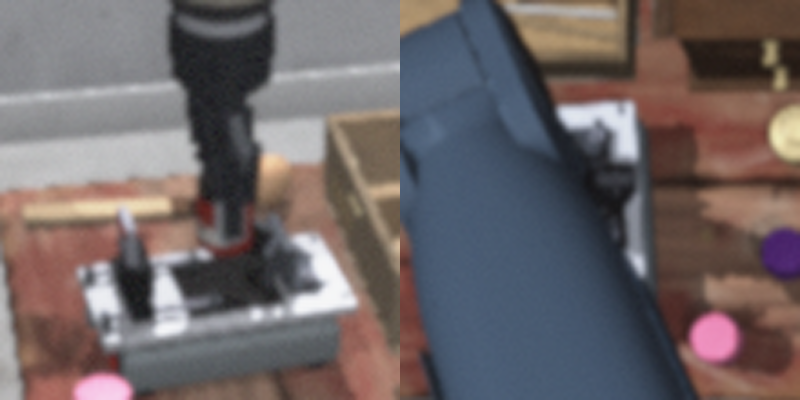

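The side view shows the jar hanging over the open bay at crop (225,230), clear of the jaw on its left and the V on its right. The lighter jar has settled on the left pan. I'll lower it now.

Request:
drive_tool(
  commands=[
    [0.01, 0, 0.06, 0, 0.7],
    [0, 0, 0.05, 0, 0.7],
    [0, 0, 0.03, 0, 0.7],
    [0, 0, 0.015, 0, 0.7],
    [0, 0, 0.01, 0, 0.7],
    [0, 0, 0.005, 0, 0.7],
    [0, 0, 0.005, 0, 0.7],
    [0, 0, 0, 0, 0.7],
    [0, 0, 0, 0, 0.7],
    [0, 0, 0, 0, 0.7],
  ],
)

```text
time: 23.1
tool_pos: [0.5196, 0.2603, 0.0865]
tcp_rot: [[-0.996, -0.084, 0.0], [-0.084, 0.996, 0.0], [-0.0, -0.0, -1.0]]
force: [-0.2, -0.4, -1.5]
finger_gap: 0.0433
gripper_force: 32.4
```

Request:
drive_tool(
  commands=[
    [0, 0, 0.003, 0, 0.7],
    [0, 0, 0.003, 0, 0.7],
    [0, 0, 0.003, 0, 0.7],
    [0, 0, 0, 0, 0.7],
    [0, 0, 0, 0, 0.7],
    [0, 0, 0, 0, 0.7],
    [0, 0, 0, 0, 0.7],
    [0, 0, 0, 0, 0.7],
    [0, 0, 0, 0, 0.7],
    [0, 0, 0, 0, 0.7],
  ],
)

```text
time: 24.35
tool_pos: [0.5195, 0.2603, 0.0846]
tcp_rot: [[-0.996, -0.084, -0.0], [-0.084, 0.996, -0.0], [0.0, -0.0, -1.0]]
force: [-1.1, -0.5, -0.6]
finger_gap: 0.043
gripper_force: 32.4
```

Request:
drive_tool(
  commands=[
    [0, 0, 0.002, 0, 0.6],
    [0, 0, 0, 0, 0.4],
    [0, 0, 0, 0, 0.2],
    [0, 0, 0, 0, 0],
    [0, 0, 0, 0, 0],
    [0, 0, -0.05, 0, 0],
    [0, 0, -0.2, 0, 0],
    [0, 0, -0.25, 0, 0],
    [0, 0, -0.05, 0, 0],
    [0.2, 0, 0, 0, 0.5],
  ],
)

```text
time: 25.6
tool_pos: [0.4814, 0.2574, 0.195]
tcp_rot: [[-0.997, -0.083, 0.003], [-0.083, 0.997, 0.001], [-0.003, 0.001, -1.0]]
force: [-0.7, -0.4, -0.4]
finger_gap: 0.0699
gripper_force: 0.0
```

Request:
drive_tool(
  commands=[
    [0.2, 0, 0, 0, 1],
    [0.125, 0.005, 0, 0, 1],
    [0, 0, 0, 0, 1],
    [0, 0, 0, 0, 1],
    [0, 0, 0.2, 0, 1],
    [0, 0, 0.185, 0, 1],
    [0, 0, 0, 0, 1],
    [0, 0, 0, 0, 1],
    [0, 0, 0, 0, 1],
    [0, 0, 0, 0, 1],
  ],
)

```text
time: 26.85
tool_pos: [0.4154, 0.2528, 0.1182]
tcp_rot: [[-0.996, -0.084, 0.002], [-0.084, 0.996, 0.001], [-0.002, 0.001, -1.0]]
force: [0.0, 0.2, 0.4]
finger_gap: 0.0003
gripper_force: 0.0
```

```bash
python3 - <<'E'
from rig import bot, eyes
from h import *
s=bot.observe();print(s["time"],s["tool_pos"].round(4),s["force"].round(2),s["finger_gap"])
o=[]
ex=np.array([.9965,.084]);ey=np.array([-.084,.9965]);b=np.array([.517,.262])
for n,(x0,y0) in {"side":(205,85),"top":(150,145)}.items():
    c=eyes.camera(n); np.savez(n+"4.npz",**c); W=cloud(c)
    o.append(cv2.resize(c["color"][y0:y0+110,x0:x0+110],(400,400),interpolation=2))
    q=(W[...,:2]-b); X=q@ex;Y=q@ey;Z=W[...,2]
    m=(abs(X)<.035)&(abs(Y)<.03)&(abs(Z-.119)<.006); print(n,"lid",m.sum(),X[m].mean().round(4),Y[m].mean().round(4))
    m=(X<-.055)&(X>-.09)&(abs(Y)<.03)&(Z>.10)&(Z<.136); print("tab",m.sum(),np.nanpercentile(X[m],[2,50,98]).round(4),np.nanpercentile(Y[m],[2,98]).round(4)) if m.any() else 0
    # stop
    m=(X>.015)&(X<.09)&(abs(Y)<.05)&(Z>.085)&(Z<.108); print("stop",m.sum(),np.percentile(X[m],[2,50,98]).round(4),np.percentile(Y[m],[2,98]).round(4)) if m.any() else 0
cv2.imwrite("pics/push0.png",np.hstack(o))
E
```

```text
26.85 [0.4154 0.2528 0.1182] [0.03 0.25 0.36] 0.0002970056144042392
side lid 106 0.0034 -0.0072
tab 84 [-0.0736 -0.0699 -0.0581] [-0.023   0.0158]
stop 157 [0.016  0.0424 0.0573] [-0.0322  0.0242]
top lid 118 0.0012 -0.0004
tab 14 [-0.0739 -0.0685 -0.0594] [-0.0213 -0.0096]
stop 125 [0.0282 0.0452 0.0546] [-0.0233  0.0293]
```

View pics/push0.png

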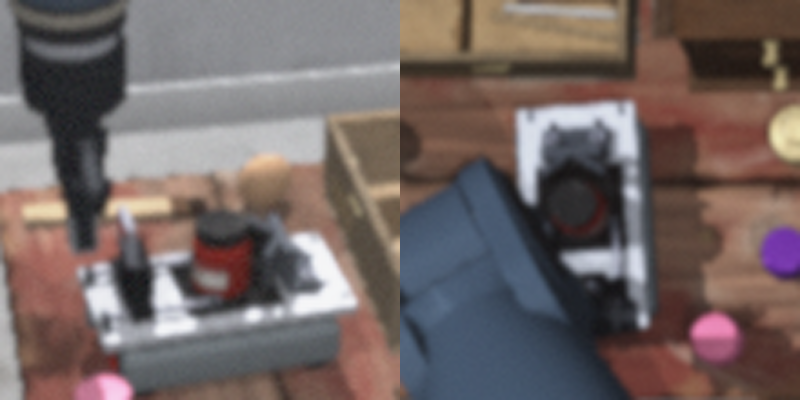

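Side view: the jar stands upright in the bay at crop (220,250), and the shut fingers are behind the tab at crop (85,245), below its top. I'll push gently.

Request:
drive_tool(
  commands=[
    [-0.03, 0, 0, 0, 1],
    [-0.02, 0, 0, 0, 1],
    [-0.011, 0, 0, 0, 1],
    [-0.011, 0, 0, 0, 1],
    [-0.011, 0, 0, 0, 1],
    [-0.011, 0, 0, 0, 1],
    [-0.011, 0, 0, 0, 1],
    [-0.011, 0, 0, 0, 1],
    [-0.011, 0, 0, 0, 1],
    [-0.011, 0, 0, 0, 1],
  ],
)

```text
time: 28.2
tool_pos: [0.4411, 0.2547, 0.1171]
tcp_rot: [[-0.996, -0.084, -0.002], [-0.084, 0.996, -0.0], [0.002, -0.0, -1.0]]
force: [-6.3, -0.4, 4.8]
finger_gap: -0.0
gripper_force: 3.1
```

Request:
drive_tool(
  commands=[
    [-0.011, 0, 0, 0, 1],
    [-0.011, 0, 0, 0, 1],
    [-0.011, 0, 0, 0, 1],
    [-0.011, 0, 0, 0, 1],
    [-0.011, 0, 0, 0, 1],
    [-0.011, 0, 0, 0, 1],
    [-0.011, 0, 0, 0, 1],
    [-0.011, 0, 0, 0, 1],
    [-0.008, 0, 0, 0, 1],
    [0, 0, 0, 0, 1],
  ],
)

```text
time: 29.45
tool_pos: [0.4604, 0.2563, 0.1171]
tcp_rot: [[-0.996, -0.084, -0.002], [-0.084, 0.996, -0.0], [0.002, 0.0, -1.0]]
force: [-4.6, 0.7, 3.7]
finger_gap: -0.0001
gripper_force: 2.5
```

Request:
drive_tool(
  commands=[
    [-0.008, 0, 0, 0, 1],
    [-0.008, 0, 0, 0, 1],
    [-0.008, 0, 0, 0, 1],
    [-0.007, 0, 0, 0, 1],
    [-0.006, 0, 0, 0, 1],
    [-0.006, 0, 0, 0, 1],
    [-0.006, 0, 0, 0, 1],
    [-0.006, 0, 0, 0, 1],
    [-0.005, 0, 0, 0, 1],
    [0, 0, 0, 0, 1],
  ],
)

```text
time: 30.7
tool_pos: [0.472, 0.2573, 0.1171]
tcp_rot: [[-0.996, -0.084, -0.003], [-0.084, 0.996, -0.0], [0.003, -0.0, -1.0]]
force: [-5.9, -0.2, 4.7]
finger_gap: 0.0001
gripper_force: 3.1
```

```bash
cat > lid.py <<'E'
from rig import bot, eyes
from h import *
s=bot.observe();print(s["time"],s["tool_pos"].round(4),s["force"].round(2))
ex=np.array([.9965,.084]);ey=np.array([-.084,.9965]);b=np.array([.517,.262])
for n in("side","top"):
    c=eyes.camera(n); W=cloud(c); q=(W[...,:2]-b); X=q@ex;Y=q@ey;Z=W[...,2]
    m=(abs(X)<.055)&(abs(Y)<.03)&(abs(Z-.119)<.006)&(W[...,2]>.114); print(n,"lid",m.sum(),X[m].mean().round(4),Y[m].mean().round(4))
E
python3 lid.py
```

```text
30.7 [0.472  0.2573 0.1171] [-5.87 -0.25  4.66]
side lid 144 -0.0064 -0.009
top lid 55 0.0099 -0.008
```

Request:
drive_tool(
  commands=[
    [-0.0025, 0, 0, 0, 1],
    [-0.0025, 0, 0, 0, 1],
    [-0.0025, 0, 0, 0, 1],
    [-0.0025, 0, 0, 0, 1],
    [-0.0025, 0, 0, 0, 1],
    [-0.0025, 0, 0, 0, 1],
    [-0.0025, 0, 0, 0, 1],
    [-0.0025, 0, 0, 0, 1],
    [-0.0025, 0, 0, 0, 1],
    [-0.0025, 0, 0, 0, 1],
  ],
)

```text
time: 32.05
tool_pos: [0.4769, 0.2577, 0.1171]
tcp_rot: [[-0.996, -0.084, -0.003], [-0.084, 0.996, -0.0], [0.003, 0.0, -1.0]]
force: [-7.1, 0.0, 4.0]
finger_gap: 0.0001
gripper_force: 3.5
```

Request:
drive_tool(
  commands=[
    [-0.0025, 0, 0, 0, 1],
    [-0.0025, 0, 0, 0, 1],
    [-0.0025, 0, 0, 0, 1],
    [-0.0025, 0, 0, 0, 1],
    [-0.0025, 0, 0, 0, 1],
    [-0.0025, 0, 0, 0, 1],
    [-0.0025, 0, 0, 0, 1],
    [-0.0025, 0, 0, 0, 1],
    [-0.0025, 0, 0, 0, 1],
    [-0.0025, 0, 0, 0, 1],
  ],
)

```text
time: 33.3
tool_pos: [0.4815, 0.2581, 0.1171]
tcp_rot: [[-0.996, -0.084, -0.003], [-0.084, 0.996, -0.0], [0.003, 0.0, -1.0]]
force: [-10.5, 0.8, 7.0]
finger_gap: -0.0001
gripper_force: 4.8
```

Request:
drive_tool(
  commands=[
    [-0.001, 0, 0, 0, 1],
    [-0.001, 0, 0, 0, 1],
    [-0.001, 0, 0, 0, 1],
    [-0.001, 0, 0, 0, 1],
    [-0.001, 0, 0, 0, 1],
    [0, 0, 0, 0, 1],
    [0, 0, 0, 0, 1],
    [0, 0, 0, 0, 1],
    [0, 0, 0, 0, 1],
    [0, 0, 0, 0, 1],
  ],
)

```text
time: 34.55
tool_pos: [0.4816, 0.2581, 0.1171]
tcp_rot: [[-0.996, -0.085, -0.005], [-0.085, 0.996, -0.0], [0.005, 0.0, -1.0]]
force: [-12.0, -0.2, 8.6]
finger_gap: 0.0001
gripper_force: 6.2
```

Request:
drive_tool(
  commands=[
    [-0.001, 0, 0, 0, 1],
    [-0.001, 0, 0, 0, 1],
    [-0.001, 0, 0, 0, 1],
    [-0.001, 0, 0, 0, 1],
    [0, 0, 0, 0, 1],
    [0, 0, 0, 0, 1],
    [0, 0, 0, 0, 1],
    [0, 0, 0, 0, 1],
    [0, 0, 0, 0, 1],
    [0, 0, 0, 0, 1],
  ],
)

```text
time: 35.8
tool_pos: [0.4816, 0.2581, 0.1171]
tcp_rot: [[-0.996, -0.085, -0.006], [-0.085, 0.996, -0.0], [0.006, 0.0, -1.0]]
force: [-16.1, -0.2, 10.5]
finger_gap: 0.0001
gripper_force: 7.8
```

The push is 16 N, so about 10 N on the jar, and it no longer moves. I'll back away.

Request:
drive_tool(
  commands=[
    [0.01, 0, 0, 0, 1],
    [0.02, 0, 0, 0, 1],
    [0.05, 0, 0, 0, 1],
    [0.1, 0, 0, 0, 1],
    [0.1, 0, 0, 0, 1],
    [0, 0, -0.2, 0, 1],
    [0, 0, -0.3, 0, 1],
    [0, -0.25, -0.2, 0, 1],
    [0, -0.25, 0, 0, 1],
    [0, 0, 0, 0, 1],
  ],
)

```text
time: 37.05
tool_pos: [0.4375, 0.1529, 0.257]
tcp_rot: [[-0.997, -0.08, 0.001], [-0.08, 0.997, -0.0], [-0.001, -0.0, -1.0]]
force: [0.6, 0.6, 0.0]
finger_gap: 0.0003
gripper_force: 0.0
```

```bash
python3 - <<'E'
from rig import bot, eyes
import cv2,numpy as np
s=bot.observe();print(s["time"],s["tool_pos"].round(4),s["force"].round(2))
c=eyes.camera("side"); d=eyes.camera("top")
a=cv2.resize(c["color"][120:380,210:380],(400,590),interpolation=2); b=cv2.resize(d["color"][160:250,170:270],(400,360),interpolation=2)
o=np.zeros((590,800,3),np.uint8);o[:,:400]=a;o[:360,400:]=b;cv2.imwrite("pics/end.png",o)
E
python3 pans.py; python3 lid.py
```

```text
37.05 [0.4375 0.1529 0.257 ] [0.58 0.64 0.01]
L 371 0.0821 [0.0803 0.0853]
  lid 0.141 230 [ 0.4907 -0.1802  0.1405]
  lid 0.15 0 0
  lid 0.159 0 0
R 1113 0.1002 [0.0984 0.1023]
  lid 0.141 0 0
  lid 0.15 0 0
  lid 0.159 0 0
37.2 [-1.36  0.22  0.24] [0.4374 0.1555 0.2561]
37.2 [0.4374 0.1555 0.2561] [-1.36  0.22  0.24]
side lid 121 0.0099 -0.0076
top lid 0 nan nanlid.py:7: RuntimeWarning: Mean of empty slice.
  m=(abs(X)<.055)&(abs(Y)<.03)&(abs(Z-.119)<.006)&(W[...,2]>.114); print(n,"lid",m.sum(),X[m].mean().round(4),Y[m].mean().round(4))
  ret = ret.dtype.type(ret / rcount)
```

View pics/end.png

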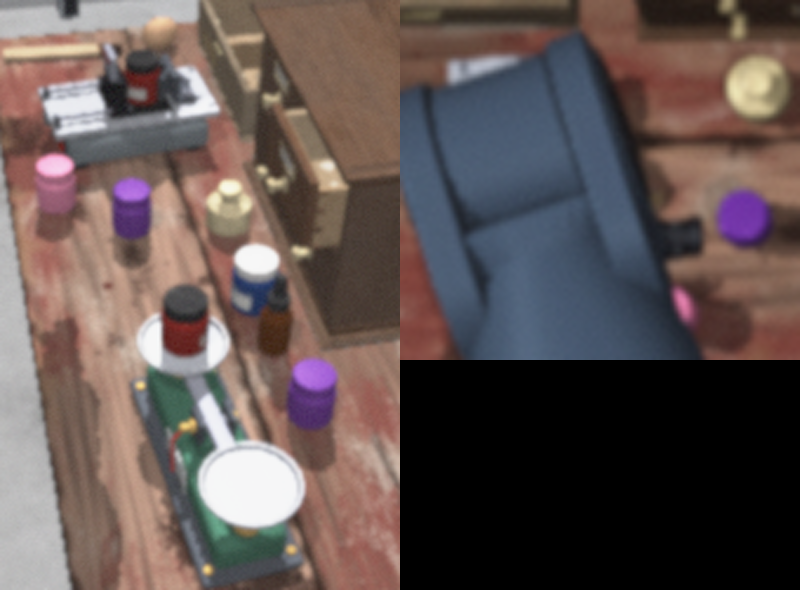

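The heavier jar is upright and clamped between the jaw and the V (crop (142,80)). The lighter jar stands on the lowered left pan (crop (185,320)), the bystanders are in place and the arm is clear.

```bash
python3 -c "
from rig import bot
print(bot.close_job())"
```

```text
the job is handed in; nothing more can be done
None
```

I handed the job in at about 37 s, no verdict came back: the heavier jar is clamped upright in the shaker with an estimated 10 N (16 N push less the 6 N brake), the lighter jar stands on the lowered left pan, and nothing else appears disturbed.

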